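Transfer hole saws to the peg rack in reverse order

ROBOT

A 7-joint arm with a two-finger parallel gripper is mounted at the origin on a cart in front of the work surface, level with it; the furniture and walls round the work are solid. World frame = base frame: x ahead of the robot, y to its left, z up, the work surface at z = 0. Lengths are in mm, angles in rad, forces in N, time in s.
With the tool pointing down it reaches from about 400 to 875 mm from the base axis. Payload 4.4 kg.
Tool frame: the origin (TCP) lies on the centre line of the jaws, within the pads' length; the fingertips stand 25 mm ahead of it and the grasp point (between the pads) lies 6 mm ahead of it; x points along the fingers, y is the direction in which the jaws open and shut, and the axes are right-handed (so a half turn about x gives the same grasp; the last joint's range is limited). The gripper opens to 85 mm and grips with 20 to 120 N. Pads are 22 mm wide; open, the fingers measure 114 mm over their backs; the gripper's body (76 mm by 85 mm) begins 54 mm behind the grasp point. The pads swing forward as they close: fully open they stand 13 mm farther back than shut.
Start: joints at [1.075, 0.628, 0.038, 1.517, -0.027, 0.996, -0.02], TCP at [270.875, -590.884, 256.313] pointing down, gripper open.
Joint ranges: [-3.06, 3.06], [-0.37, 2.12], [-1.25, 1.32], [0.18, 2.47], [-1.1, 4.24], [0.23, 1.98], [-2.94, 2.94]. Speed limits (rad/s): [2.57, 2.57, 3.14, 3.14, 3.14, 3.14, 3.14].

INTERFACE

Orientations are given as [roll, pitch, yaw] about the fixed x, y, z axes, in that order (R = Rz(yaw) Ry(pitch) Rx(roll)).
In Python, from cell import * gives the robot as it stands. The module is installed in compiled form; this text tells all that it offers.
- The arm moves only by the tool jog_arm, never from a script. Its argument "series" is a list of rows, each a list of 3 entries, a list of its own where there are three numbers: the turn, a rotation vector about the tool's x, y, z in degrees, then the shift along the tool's x, y, z in mm, then the gripper's target within -1 to 1 (shut at 1, half-way at 0, fully open at -1). In form: [[[rx, ry, rz], [dx, dy, dz], hand], ...]. A call has 1 to 8 rows; each row shifts and turns the commanded pose from where the row before left it, along the tool's axes as they then stand; what a row does not reach is not made up. A row lasts 1/8 s, in which the tool goes at most 62.5 mm and 10.7 degrees, less where a joint would pass 70% of its speed; a pose out of reach is approached as far as the arm can. A call is refused whole if a number of a shift passes 62.5 or a number of a turn 10.7, either way. A call with a gripper value outside its range is refused whole. The fingers move at their own pace and stop on an object; the grip force is fixed at half the most. Time passes only in rows, so rows that do not move let the fingers close. It gives the time, the measured TCP pose, the force and the opening at its end, in the units of the state.
- read_state(): the state, without advancing time (a new reading comes with each control period).
- get_image(name): name is "scene" or "top" or "wrist"; returns a dict with "img" (400x640x3 uint8, red, green, blue), "range_z" (400x640 float32, mm along the optical axis (not along the pixel's ray), 0 where there is no reading), "fovy" (degrees; the focal length in pixels is half the picture's height over the tangent of half this angle, whatever the lens; pixels are square), "cx", "cy" (the principal point, pixels), "k1" (the pictures are not rectified: a ray, as slopes to the right and down, at radius r is drawn at 1 + k1 r^2 times it, then the intrinsics apply), "cam_to_world" (4x4, takes a point from camera to world coordinates). Camera axes: x right, y up, looking along -z (the intrinsics and any distortion apply to the point x, -y, -z); pixel columns grow to the right and rows downward; lengths in mm; the calibration is good to about 2 mm. A picture is of the moment at which its call begins.
- finish_job(): hands the job in, once; it reports no verdict.
The state is a dict: "clock": time; "qpos": joint angles; "qd": joint speeds; "tau": joint torques, N m; "eef_pos": TCP position; "tool_rot": TCP orientation; "force": force on the tool from outside, world axes, zero at the start; "torque": the same for the moment, N m; "width": finger opening in mm.
Only numpy, scipy, OpenCV 4.12 (cv2) and the standard library are available. Lean on these libraries where they do the work, as an engineer would, in place of code of your own. Each camera call takes 0.05 s, during which the arm holds its last target. There are 200 camera calls.

TASK

Transfer the four hole saws from the clips of the aluminium rail to the pegs of the empty wooden rack in reverse order: the saw at the left end of the rail, as the robot sees it, goes on the peg at the right end of the rack, and so on, one saw to a peg. Leave each saw standing upright, flat on the board, teeth down, with its peg near the middle of the cup, and do not let any saw topple over on the way.

Things in the scene. Friction and masses are not known exactly. Their poses are not given: they have to be found in the camera images.
- saw_32: hole saw of 32 mm outer diameter: a round steel cup, open end (teeth) down, straight outer wall 46 mm high and 3 mm thick (bore 26 mm, 40 mm deep), with a closed top and on it a dark boss 21 mm across and 6 mm high. Loose, 0.05 to 0.14 kg. Origin: centre of its underside (tooth edge); z up along its axis. At the start it stands over the peg of clip_32.
- saw_40: hole saw of 40 mm outer diameter: a round steel cup, open end (teeth) down, straight outer wall 46 mm high and 3 mm thick (bore 34 mm, 40 mm deep), with a closed top and on it a dark boss 21 mm across and 6 mm high. Loose, 0.05 to 0.14 kg. Origin: centre of its underside (tooth edge); z up along its axis. At the start it stands over the peg of clip_40.
- saw_48: hole saw of 48 mm outer diameter: a round steel cup, open end (teeth) down, straight outer wall 46 mm high and 3 mm thick (bore 42 mm, 40 mm deep), with a closed top and on it a dark boss 21 mm across and 6 mm high. Loose, 0.05 to 0.14 kg. Origin: centre of its underside (tooth edge); z up along its axis. At the start it stands over the peg of clip_48.
- saw_58: hole saw of 58 mm outer diameter: a round steel cup, open end (teeth) down, straight outer wall 46 mm high and 3 mm thick (bore 52 mm, 40 mm deep), with a closed top and on it a dark boss 21 mm across and 6 mm high. Loose, 0.05 to 0.14 kg. Origin: centre of its underside (tooth edge); z up along its axis. At the start it stands over the peg of clip_58.
- clip_32: the rail clip that carries the 32 mm saw at the start and so marks its place in the row; the four clips are alike and stay fixed. Black plastic pad 72 (x) by 66 (y) by 12 mm with a steel peg 8 mm thick standing 29 mm above the pad. Origin: centre of the underside, 10 mm above the bench; the saw stands on the pad's top, 12 mm above the origin. Axes parallel to the rail's.
- clip_40: the rail clip that carries the 40 mm saw at the start and so marks its place in the row; the four clips are alike and stay fixed. Black plastic pad 72 (x) by 66 (y) by 12 mm with a steel peg 8 mm thick standing 29 mm above the pad. Origin: centre of the underside, 10 mm above the bench; the saw stands on the pad's top, 12 mm above the origin. Axes parallel to the rail's.
- clip_48: the rail clip that carries the 48 mm saw at the start and so marks its place in the row; the four clips are alike and stay fixed. Black plastic pad 72 (x) by 66 (y) by 12 mm with a steel peg 8 mm thick standing 29 mm above the pad. Origin: centre of the underside, 10 mm above the bench; the saw stands on the pad's top, 12 mm above the origin. Axes parallel to the rail's.
- clip_58: the rail clip that carries the 58 mm saw at the start and so marks its place in the row; the four clips are alike and stay fixed. Black plastic pad 72 (x) by 66 (y) by 12 mm with a steel peg 8 mm thick standing 29 mm above the pad. Origin: centre of the underside, 10 mm above the bench; the saw stands on the pad's top, 12 mm above the origin. Axes parallel to the rail's.
- rail: fixed aluminium rail, 30 x 332 mm, 10 mm high, black end caps; carries the four clips along its y axis at y = +112.5, +37.5, -37.5 and -112.5 mm; which clip and saw is at which place differs from start to start. Origin: centre of its underside, on the bench; y points to its left end as seen from the robot, within 0.2 rad of world y.
- rack: fixed empty wooden rack: dark board 90 (x) by 312 (y) by 18 mm with four upright steel pegs 8 mm thick, standing 29 mm above the board, at x = 0 and y = +112.5 (left end), +37.5, -37.5 and -112.5 mm (right end). Origin: centre of its underside, on the bench; y points to its left end as seen from the robot, within 0.2 rad of world y. It may lie nearer or farther than the rail.
Not all that is in view belongs to the job. What is shaped like the saw_32 but pink is not meant. Leave any turquoise look-alike of the saw_40 alone.

How it is judged (in metres and radians):
At the end, for the whole second after the job is handed in: Each hole saw stands on the rack over the peg whose place mirrors that of its own clip on the rail (left end to right end, and so on): axis within 15 mm of the peg along each rack axis, underside on the board (within 5 mm), upright within 0.1 rad, at rest and released (((y of clip_32 in the frame of rail between 0.0825 and 0.1425 m and y of saw_32 in the frame of rack between -0.1275 and -0.0975 m) or (y of clip_32 in the frame of rail between 0.0075 and 0.0675 m and y of saw_32 in the frame of rack between -0.0525 and -0.0225 m) or (y of clip_32 in the frame of rail between -0.0675 and -0.0075 m and y of saw_32 in the frame of rack between 0.0225 and 0.0525 m) or (y of clip_32 in the frame of rail between -0.1425 and -0.0825 m and y of saw_32 in the frame of rack between 0.0975 and 0.1275 m)) and x of saw_32 in the frame of rack between -0.015 and 0.015 m and z of saw_32 in the frame of rack between 0.013 and 0.0225 m and angle between each of saw_32, saw_40, saw_48, saw_58's own z axis and vertical below 0.1 rad and linear speed of each of saw_32, saw_40, saw_48, saw_58 below 0.02 m/s and angular speed of each of saw_32, saw_40, saw_48, saw_58 below 0.2 rad/s and contact force between each of saw_32, saw_40, saw_48, saw_58 and the fingers below 0.05 N and ((y of clip_40 in the frame of rail between 0.0825 and 0.1425 m and y of saw_40 in the frame of rack between -0.1275 and -0.0975 m) or (y of clip_40 in the frame of rail between 0.0075 and 0.0675 m and y of saw_40 in the frame of rack between -0.0525 and -0.0225 m) or (y of clip_40 in the frame of rail between -0.0675 and -0.0075 m and y of saw_40 in the frame of rack between 0.0225 and 0.0525 m) or (y of clip_40 in the frame of rail between -0.1425 and -0.0825 m and y of saw_40 in the frame of rack between 0.0975 and 0.1275 m)) and x of saw_40 in the frame of rack between -0.015 and 0.015 m and z of saw_40 in the frame of rack between 0.013 and 0.0225 m and ((y of clip_48 in the frame of rail between 0.0825 and 0.1425 m and y of saw_48 in the frame of rack between -0.1275 and -0.0975 m) or (y of clip_48 in the frame of rail between 0.0075 and 0.0675 m and y of saw_48 in the frame of rack between -0.0525 and -0.0225 m) or (y of clip_48 in the frame of rail between -0.0675 and -0.0075 m and y of saw_48 in the frame of rack between 0.0225 and 0.0525 m) or (y of clip_48 in the frame of rail between -0.1425 and -0.0825 m and y of saw_48 in the frame of rack between 0.0975 and 0.1275 m)) and x of saw_48 in the frame of rack between -0.015 and 0.015 m and z of saw_48 in the frame of rack between 0.013 and 0.0225 m and ((y of clip_58 in the frame of rail between 0.0825 and 0.1425 m and y of saw_58 in the frame of rack between -0.1275 and -0.0975 m) or (y of clip_58 in the frame of rail between 0.0075 and 0.0675 m and y of saw_58 in the frame of rack between -0.0525 and -0.0225 m) or (y of clip_58 in the frame of rail between -0.0675 and -0.0075 m and y of saw_58 in the frame of rack between 0.0225 and 0.0525 m) or (y of clip_58 in the frame of rail between -0.1425 and -0.0825 m and y of saw_58 in the frame of rack between 0.0975 and 0.1275 m)) and x of saw_58 in the frame of rack between -0.015 and 0.015 m and z of saw_58 in the frame of rack between 0.013 and 0.0225 m); the robot touches nothing.
It fails at once if a hole saw topples over (leans by more than 1 rad) (angle between any of saw_32, saw_40, saw_48, saw_58's own z axis and vertical above 1 rad).
It also fails if it takes over 102 s, if anything falls off the work surface, if the arm or the gripper's body presses on something with over 40 N, if the wrist force passes 120 N, or if a joint passes its speed limit or range.

## Working session

There is one attempt and no reset: what is moved stays moved. The work goes in short steps, Python scripts to look and compute and a tool call to move; the robot and the scene stay as the last step left them, time stands still between calls to the robot, and variables do not carry over. Pictures are saved under pics/ and viewed, about 12 in all and at most 16, crops included, and the job is handed in when it is done.

Besides the shell and the picture viewer there is one more tool, called by a JSON object that holds its "method" and its "body". jog_arm: Moves the arm, as the interface text tells. Its arguments: {"type":"object","properties":{"series":{"type":"array"}},"required":["series"]}

```bash
mkdir -p pics; cat > h.py <<'E'
from cell import *
import numpy as np, cv2
def K(d):
    f=d["img"].shape[0]/2/np.tan(np.radians(d["fovy"])/2); return f
def rays(d,uv):
    uv=np.asarray(uv,float).reshape(-1,2); f=K(d)
    p=(uv-[d["cx"],d["cy"]])/f; q=p.copy()
    for _ in range(20): q=p/(1+d["k1"]*(q**2).sum(1,keepdims=True))
    return q
def on_plane(d,uv,z):
    q=rays(d,uv); T=np.array(d["cam_to_world"]); c=np.c_[q[:,0],-q[:,1],-np.ones(len(q))]
    w=c@T[:3,:3].T; o=T[:3,3]; return o+w*((z-o[2])/w[:,2])[:,None]
def cloud(d):
    h,w=d["range_z"].shape; v,u=np.mgrid[:h,:w]; q=rays(d,np.c_[u.ravel(),v.ravel()])
    z=d["range_z"].ravel()[:,None]; T=np.array(d["cam_to_world"])
    P=np.c_[q[:,0],-q[:,1],-np.ones(len(q))]*z
    return (P@T[:3,:3].T+T[:3,3]).reshape(h,w,3)
def save(d,n): cv2.imwrite("pics/"+n,d["img"][:,:,::-1])
E
python3 - <<'E'
from h import *
s=read_state(); print(s)
for n in("top","scene","wrist"):
    d=get_image(n); save(d,n+"0.png"); print(n,d["fovy"],d["k1"],np.round(d["cam_to_world"],3).tolist())
    np.savez(n+"0.npz",**d)
E
```

```text
{'clock': 0.0, 'qpos': array([ 1.07516285,  0.6293298 ,  0.0384606 ,  1.51840643, -0.02700349,
        0.99632274, -0.02000552]), 'qd': array([ 0.00066753, -0.001188  ,  0.00189649, -0.00019311, -0.00159793,
       -0.00089603, -0.00022416]), 'tau': array([-1.50901842e-04, -5.63401437e+01,  1.22607082e+00, -1.93444920e+01,
        1.09188686e-02,  1.03875477e-02, -5.86243331e-06]), 'eef_pos': array([ 270.63270772, -590.31532659,  255.38769733]), 'tool_rot': array([-1.55337489,  1.56884854,  2.01802787]), 'force': array([ 0.92453779, -0.19316081, -0.47554239]), 'torque': array([-0.03160752, -0.00040076, -0.01103801]), 'width': 85.28489715398939}
top 46.524150107807 -0.012529916579922591 [[-0.028, 0.992, -0.124, 448.649], [-1.0, -0.028, 0.007, -7.667], [0.003, 0.124, 0.992, 1001.726], [0.0, 0.0, 0.0, 1.0]]
scene 51.4412819647589 -0.006929565796299177 [[-0.815, 0.397, -0.421, 183.334], [-0.579, -0.548, 0.603, 495.14], [0.009, 0.736, 0.677, 638.33], [0.0, 0.0, 0.0, 1.0]]
wrist 61.62784498857796 0.023598515836921283 [[0.417, 0.863, 0.284, 343.237], [-0.909, 0.396, 0.129, -556.953], [-0.002, -0.312, 0.95, 373.852], [0.0, 0.0, 0.0, 1.0]]
```

View pics/top0.png

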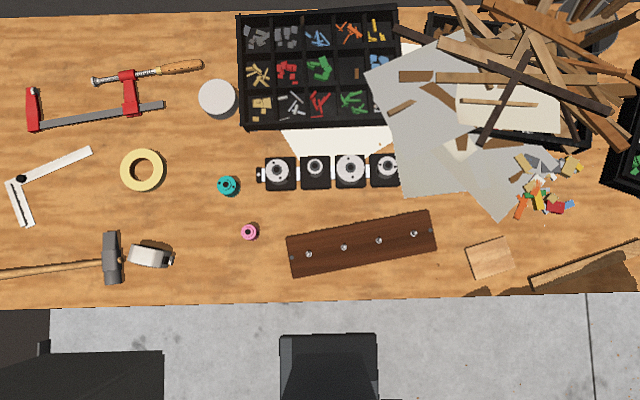

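View pics/scene0.png

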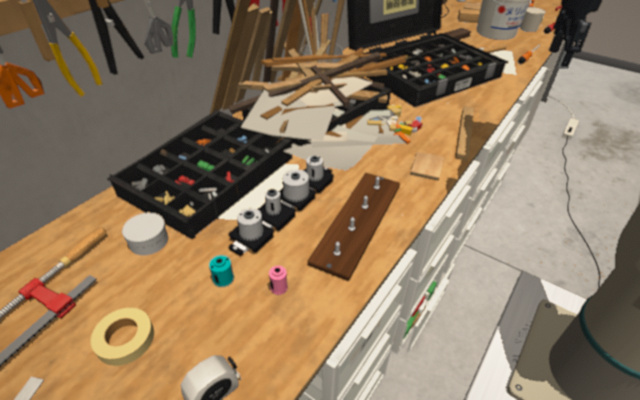

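Top view: rail saws at about (279,171), (316,167), (350,170) and (387,166). Rack pegs at about (309,255), (344,247), (379,240) and (414,233). The turquoise and pink look-alikes are at (227,185) and (249,231). Now I'll measure with depth and rays.

```bash
python3 - <<'E'
from h import *
d=dict(np.load("top0.npz")); P=cloud(d); g=cv2.cvtColor(d["img"],cv2.COLOR_RGB2GRAY)
print("bench z",P[230:236,180:200,2].mean())
print("tray z",np.round(P[125:134:2,260:380:20,2],0).tolist())
# saws: cup tops by height
m=((P[...,2]>58)&(P[...,2]<85)).astype(np.uint8); m[:145]=0; m[200:]=0; m[:,:250]=0; m[:,410:]=0
n,l,st,c=cv2.connectedComponentsWithStats(m)
for i in range(1,n):
    if st[i,4]<30: continue
    p=P[l==i]; q=p[np.abs(p[:,2]-np.median(p[:,2]))<15]
    cn=cv2.findContours((l==i).astype(np.uint8),0,1)[0][0]
    w=on_plane(d,cn.reshape(-1,2),68); (x,y),r=cv2.minEnclosingCircle(w[:,:2].astype(np.float32))
    print("saw",c[i].round(1),st[i,4],"med z",np.median(p[:,2]).round(1),"circ",round(x,1),round(y,1),"D",round(2*r+1.8,1),"areaD",round(2*np.sqrt(st[i,4]/np.pi)*2.0,1))
# rack pegs
m=((P[...,2]>28)&(P[...,2]<60)).astype(np.uint8); m[:212]=0; m[280:]=0;m[:,:280]=0;m[:,440:]=0
n,l,st,c=cv2.connectedComponentsWithStats(m)
for i in range(1,n):
    if st[i,4]<3: continue
    print("peg",c[i].round(1),st[i,4],P[l==i][:,2].max().round(1),P[l==i].mean(0).round(1), on_plane(d,c[i],42).round(1))
# board
m=((P[...,2]>10)&(P[...,2]<26)).astype(np.uint8); m[:205]=0; m[285:]=0;m[:,:280]=0;m[:,445:]=0
cn=max(cv2.findContours(m,0,1)[0],key=cv2.contourArea); w=on_plane(d,cn.reshape(-1,2),18)
print("board",cv2.minAreaRect(w[:,:2].astype(np.float32)))
v=cv2.resize(d["img"][140:290,240:450,::-1],None,fx=3.8,fy=3.8,interpolation=cv2.INTER_CUBIC); cv2.imwrite("pics/crop0.png",v)
E
```

```text
bench z -0.2987128267889375
tray z [[44.0, 41.0, 37.0, 27.0, 19.0, 14.0], [32.0, 22.0, 15.0, 11.0, 7.0, 1.0], [15.0, 10.0, 2.0, 2.0, -0.0, 3.0], [-0.0, 4.0, -3.0, 1.0, 0.0, 3.0], [-1.0, -2.0, 3.0, 2.0, 2.0, -1.0]]
saw [350.3 168.4] 629 med z 68.1 circ 629.1 -58.6 D 60.9 areaD 56.6
saw [387.1 166.2] 306 med z 68.5 circ 631.3 -134.7 D 43.4 areaD 39.5
saw [277.1 170.8] 434 med z 68.4 circ 628.0 90.0 D 51.1 areaD 47.0
saw [314.9 166.7] 192 med z 69.2 circ 634.4 13.2 D 34.3 areaD 31.3
peg [415. 233.] 19 48.5 [ 495.  -189.1   41.6] [[ 495.  -189.1   42. ]]
peg [379.5 239.8] 13 48.1 [ 482.9 -115.1   44.2] [[ 483.  -115.3   42. ]]
peg [344.2 246.8] 11 50.4 [470.7 -41.9  46.5] [[470.8 -42.1  42. ]]
peg [308.5 254. ] 12 48.7 [458.2  31.4  44.2] [[458.2  31.5  42. ]]
board ((476.60614013671875, -78.70307922363281), (89.63567352294922, 310.7112121582031), 9.43917465209961)
```

View pics/crop0.png

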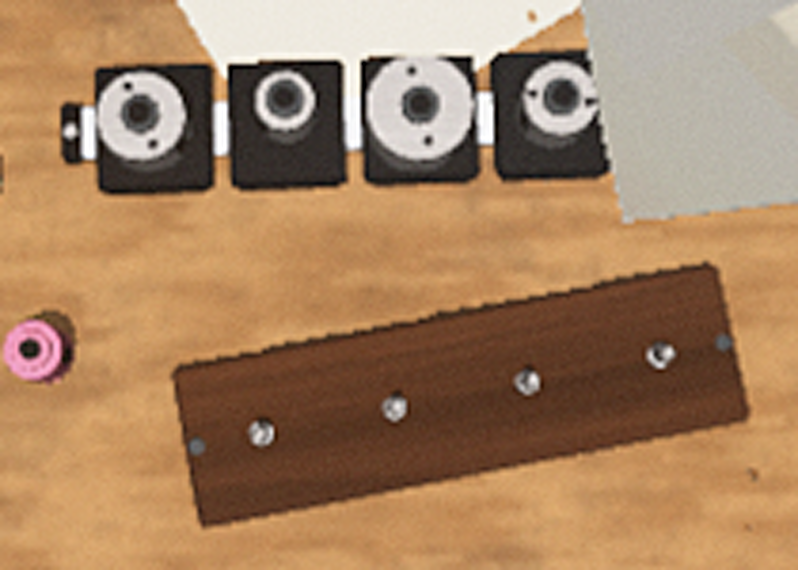

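```bash
python3 - <<'E'
from h import *
from scipy.spatial.transform import Rotation as R
d=dict(np.load("top0.npz")); P=cloud(d)
print("sheet rows"); 
for v in range(60,230,12): print(v,[tuple(P[v,u].round(0).astype(int)) for u in range(360,520,25)])
r=R.from_euler("xyz",read_state()["tool_rot"]).as_matrix(); print(r.round(3))
d=dict(np.load("scene0.npz")); v=cv2.resize(d["img"][100:280,180:420,::-1],None,fx=3.3,fy=3.3,interpolation=cv2.INTER_CUBIC); cv2.imwrite("pics/crop1.png",v)
E
```

```text
sheet rows
60 [(np.int64(886), np.int64(-92), np.int64(9)), (np.int64(878), np.int64(-146), np.int64(25)), (np.int64(839), np.int64(-184), np.int64(111)), (np.int64(840), np.int64(-236), np.int64(104)), (np.int64(838), np.int64(-286), np.int64(106)), (np.int64(828), np.int64(-329), np.int64(127)), (np.int64(829), np.int64(-381), np.int64(123))]
72 [(np.int64(858), np.int64(-91), np.int64(9)), (np.int64(815), np.int64(-133), np.int64(110)), (np.int64(815), np.int64(-183), np.int64(107)), (np.int64(815), np.int64(-234), np.int64(105)), (np.int64(814), np.int64(-285), np.int64(103)), (np.int64(809), np.int64(-332), np.int64(114)), (np.int64(800), np.int64(-375), np.int64(132))]
84 [(np.int64(814), np.int64(-87), np.int64(51)), (np.int64(792), np.int64(-132), np.int64(105)), (np.int64(791), np.int64(-183), np.int64(104)), (np.int64(789), np.int64(-233), np.int64(106)), (np.int64(785), np.int64(-281), np.int64(112)), (np.int64(782), np.int64(-328), np.int64(119)), (np.int64(774), np.int64(-372), np.int64(135))]
96 [(np.int64(803), np.int64(-89), np.int64(8)), (np.int64(768), np.int64(-132
[... 3297 characters left out ...]
0), np.int64(2)), (np.int64(536), np.int64(-134), np.int64(-1)), (np.int64(532), np.int64(-185), np.int64(19)), (np.int64(533), np.int64(-242), np.int64(0)), (np.int64(531), np.int64(-297), np.int64(-2)), (np.int64(529), np.int64(-350), np.int64(1)), (np.int64(528), np.int64(-405), np.int64(1))]
228 [(np.int64(510), np.int64(-78), np.int64(15)), (np.int64(508), np.int64(-131), np.int64(18)), (np.int64(507), np.int64(-184), np.int64(17)), (np.int64(507), np.int64(-241), np.int64(-2)), (np.int64(505), np.int64(-295), np.int64(1)), (np.int64(503), np.int64(-348), np.int64(1)), (np.int64(502), np.int64(-404), np.int64(-3))]
[[-0.001  0.417 -0.909]
 [ 0.001 -0.909 -0.417]
 [-1.    -0.002 -0.   ]]
```

View pics/crop1.png

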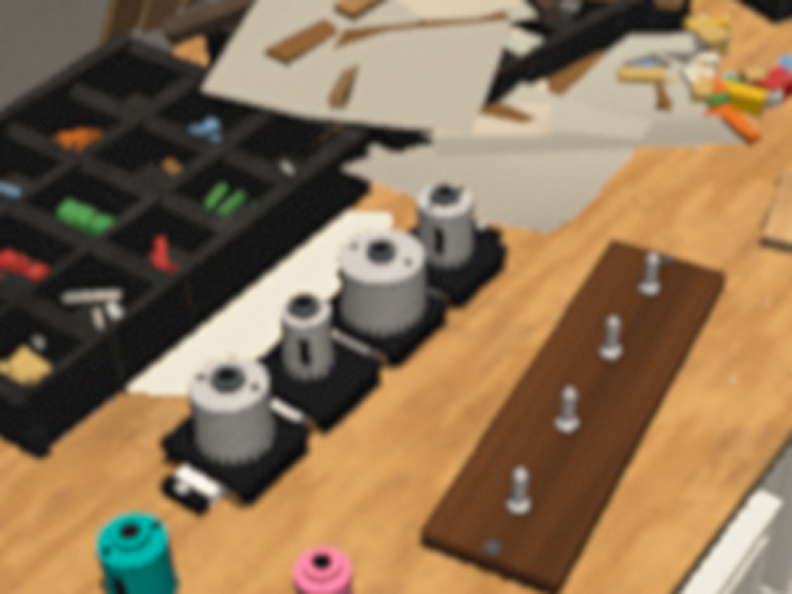

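Left to right, the saws are 48, 32, 58 and 40, and the rack pegs are where the board and peg spacing say they should be. A loose sheet sits at z≈105 beside saw_40, so I'll grasp high. I'll swing to above the rail with the jaws along world x.

{"method": "jog_arm", "body": {"series": [[[-6.5, 0, 0], [0, 0, -60], -1], [[-6.5, 0, 0], [0, 0, -62], -1], [[-6.5, 0, 0], [0, 0, -62], -1], [[-6.5, 0, 0], [0, 0, -62], -1], [[-6.5, 0, 0], [0, 0, -62], -1], [[-6.5, 0, 0], [0, 0, -62], -1], [[-6.5, 0, 0], [0, 0, -62], -1], [[-6.5, 0, 0], [0, 0, -62], -1]]}}

```text
clock: 1.15
eef_pos: [594.6, -237.1, 256.0]
tool_rot: [2.44, 1.571, 0.639]
force: [0.9, -0.4, 0.7]
width: 85.3
```

{"method": "jog_arm", "body": {"series": [[[-6.5, 0, 0], [0, 0, -62], -1], [[-6.9, 0, 0], [0, 0, -60], -1], [[0, 0, 0], [0, 0, 0], -1], [[0, 0, 0], [0, 0, 0], -1]]}}

```text
clock: 1.65
eef_pos: [615.0, -119.7, 256.1]
tool_rot: [-0.615, 1.57, -2.186]
force: [-0.0, -1.7, 0.6]
width: 84.9
```

```bash
cat >> h.py <<'E'
from scipy.spatial.transform import Rotation as R
def st():
    s=read_state(); r=R.from_euler("xyz",s["tool_rot"]).as_matrix()
    print("t",round(s["clock"],2),"tcp",s["eef_pos"].round(1),"w",round(s["width"],1),"F",s["force"].round(1)); print(r.round(3).tolist()); return s,r
def to(x,y,z):
    s,r=st(); print("tool shift to",(x,y,z),(r.T@(np.array([x,y,z])-s["eef_pos"])).round(1))
E
python3 - <<'E'
from h import *
to(630,-134.5,140)
d=get_image("wrist"); save(d,"w1.png"); np.savez("w1.npz",**d); print(np.round(d["cam_to_world"],3).tolist())
P=cloud(d)
m=((P[...,2]>60)&(P[...,2]<72)&(P[...,0]<665)&(P[...,0]>590)&(P[...,1]>-162)).astype(np.uint8)
n,l,s_,c=cv2.connectedComponentsWithStats(m)
for i in range(1,n):
    if s_[i,4]<150: continue
    cn=max(cv2.findContours((l==i).astype(np.uint8),0,1)[0],key=cv2.contourArea)
    w=on_plane(d,cn.reshape(-1,2),68); (x,y),r=cv2.minEnclosingCircle(w[:,:2].astype(np.float32)); print(c[i].round(),s_[i,4],round(x,1),round(y,1),"D",round(2*r,1))
E
```

```text
t 1.65 tcp [ 615.  -119.7  256.1] w 84.9 F [-0.  -1.7  0.6]
[[-0.001, 1.0, 0.0], [-0.001, 0.0, -1.0], [-1.0, -0.001, 0.001]]
tool shift to (630, -134.5, 140) [116.1  15.1  14.7]
[[1.0, -0.0, 0.001, 614.921], [-0.0, 0.95, 0.313, -39.331], [-0.001, -0.313, 0.95, 374.35], [0.0, 0.0, 0.0, 1.0]]
[346.  20.] 693 636.8 12.7 D 32.6
[339. 107.] 2974 631.9 -59.1 D 58.1
[340. 188.] 977 633.7 -133.9 D 41.6
```

View pics/w1.png

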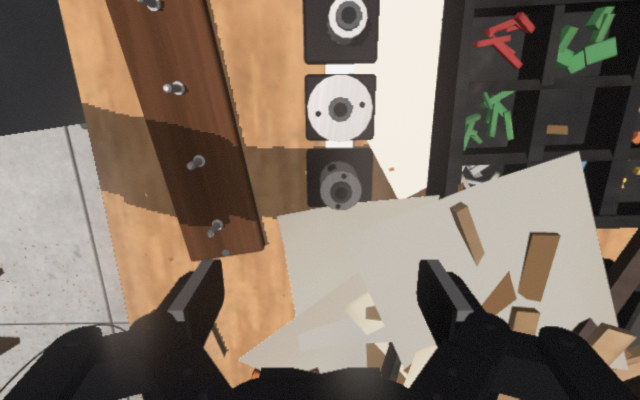

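```bash
python3 - <<'E'
from h import *
d=dict(np.load("w1.npz")); P=cloud(d)
m=(P[...,2]>85)&(P[...,2]<180)&(P[...,0]<690)&(P[...,0]>560)&(P[...,1]>-210)&(P[...,1]<-120)
q=P[m]; print(len(q)); 
for y in range(-210,-120,10):
    k=q[(q[:,1]>=y)&(q[:,1]<y+10)]
    if len(k)>5: print(y,len(k),"x min",np.percentile(k[:,0],2).round(),"z",np.percentile(k[:,2],[5,95]).round())
E
```

```text
2916
-210 391 x min 652.0 z [102. 104.]
-200 442 x min 647.0 z [102. 104.]
-190 521 x min 643.0 z [102. 104.]
-180 575 x min 639.0 z [102. 104.]
-170 588 x min 638.0 z [103. 105.]
-160 327 x min 655.0 z [103. 105.]
-150 72 x min 676.0 z [102. 105.]
```

The sheet edge comes to about (676,-145) at z≈104, right behind saw_40. I'll turn the jaws 35° so the rear finger clears it, partly close them and go down.

{"method": "jog_arm", "body": {"series": [[[0, 0, 0], [0, 17.5, 14.6], -0.4], [[-8.75, 0, 0], [0, 0, 0], -0.4], [[-8.75, 0, 0], [0, 0, 0], -0.4], [[-8.75, 0, 0], [0, 0, 0], -0.4], [[-8.75, 0, 0], [0, 0, 0], -0.4], [[0, 0, 0], [40, 0, 0], -0.4], [[0, 0, 0], [40, 0, 0], -0.4], [[0, 0, 0], [0, 0, 0], -0.4]]}}

```text
clock: 2.7
eef_pos: [629.9, -136.0, 173.1]
tool_rot: [-2.165, 1.563, -3.128]
force: [-0.1, 0.6, 0.4]
width: 59.8
```

```bash
python3 - <<'E'
from h import *
to(632.5,-134.3,70)
d=get_image("wrist"); save(d,"w2.png")
E
```

```text
t 2.7 tcp [ 629.9 -136.   173.1] w 59.8 F [-0.1  0.6  0.4]
[[-0.007, 0.821, 0.571], [-0.0, 0.571, -0.821], [-1.0, -0.006, -0.004]]
tool shift to (632.5, -134.3, 70) [103.1   3.7   0.5]
```

View pics/w2.png

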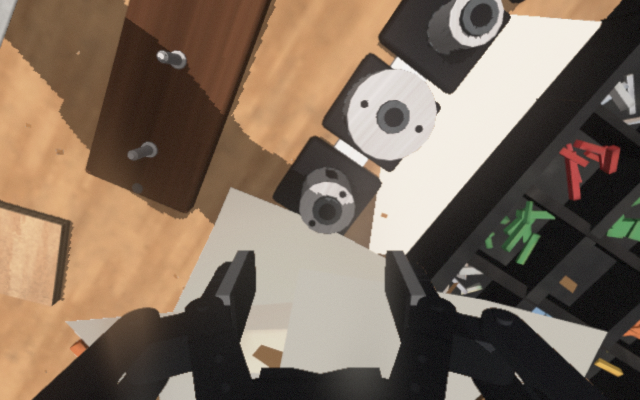

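Saw_40 sits centred between the open fingers, at about (325,205), and the rear finger clears the sheet. Descending.

{"method": "jog_arm", "body": {"series": [[[0, 0, 0], [33, 3, 0.5], -0.4], [[0, 0, 0], [30, 0, 0], -0.4], [[0, 0, 0], [20, 0, 0], -0.4], [[0, 0, 0], [12, 0, 0], -0.4], [[0, 0, 0], [8, 0, 0], -0.4], [[0, 0, 0], [0, 0, 0], -0.4]]}}

```text
clock: 3.5
eef_pos: [635.6, -132.4, 73.4]
tool_rot: [0.459, 1.571, -0.501]
force: [-0.5, 0.7, 0.6]
width: 59.9
```

{"method": "jog_arm", "body": {"series": [[[0, 0, 0], [0, 0, 0], 1], [[0, 0, 0], [0, 0, 0], 1], [[0, 0, 0], [0, 0, 0], 1], [[0, 0, 0], [0, 0, 0], 1], [[0, 0, 0], [0, 0, 0], 1], [[0, 0, 0], [0, 0, 0], 1]]}}

```text
clock: 4.25
eef_pos: [636.2, -132.5, 74.5]
tool_rot: [0.687, 1.569, -0.273]
force: [-0.1, -0.0, 5.5]
width: 37.8
```

{"method": "jog_arm", "body": {"series": [[[0, 0, 0], [-6, 0, 0], 1], [[0, 0, 0], [-12, 0, 0], 1], [[0, 0, 0], [-20, 0, 0], 1], [[0, 0, 0], [-25, 0, 0], 1], [[0, 0, 0], [-25, 0, 0], 1], [[0, 0, 0], [0, 0, 0], 1], [[0, 0, 0], [0, 0, 0], 1]]}}

```text
clock: 5.12
eef_pos: [635.1, -132.5, 161.3]
tool_rot: [-1.835, 1.57, -2.795]
force: [-0.5, -0.0, -0.7]
width: 37.9
```

```bash
python3 - <<'E'
from h import *
to(458.2,31.5,155)
d=get_image("wrist"); save(d,"w3.png")
E
```

```text
t 5.12 tcp [ 635.1 -132.5  161.3] w 37.9 F [-0.5 -0.  -0.7]
[[-0.0, 0.819, 0.574], [-0.0, 0.574, -0.819], [-1.0, -0.0, -0.0]]
tool shift to (458.2, 31.5, 155) [   6.3  -50.8 -235.8]
```

View pics/w3.png

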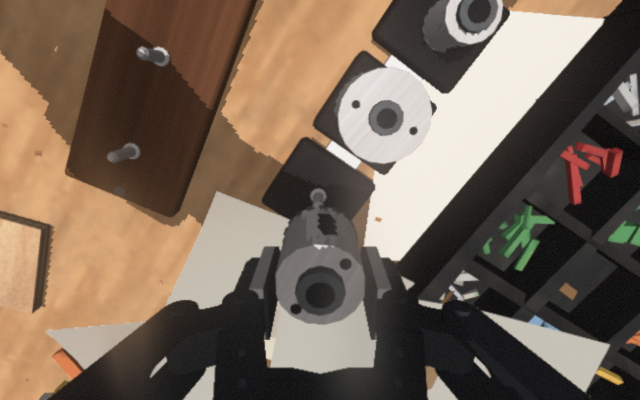

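```bash
cat >> h.py <<'E'
def held(d,uv,z):
    s,r=st(); p=on_plane(d,uv,z)[0]; print("boss",p.round(1),"offset in tool",(r.T@(p-s["eef_pos"])).round(1))
E
python3 - <<'E'
from h import *
d=get_image("wrist"); held(d,[320,288],161); P=cloud(d); print(P[285:292,315:326].reshape(-1,3).mean(0), P[302:312,330:340].reshape(-1,3).mean(0))
E
```

```text
t 5.22 tcp [ 634.7 -132.4  160.4] w 37.6 F [-0.4 -0.  -1. ]
[[-0.002, 0.819, 0.574], [0.0, 0.574, -0.819], [-1.0, -0.001, -0.001]]
boss [ 633.6 -130.7  161. ] offset in tool [-0.6  0.  -2.1]
[ 633.44565737 -130.48271418  161.31730927] [ 644.06855502 -135.06402503  159.89301936]
```

{"method": "jog_arm", "body": {"series": [[[0, 0, 0], [0, -6.8, -31], 1], [[0, 0, 0], [0, -10, -47], 1], [[0, 0, 0], [0, -10, -47], 1], [[0, 0, 0], [0, -10, -47], 1], [[0, 0, 0], [0, -10, -47], 1], [[0, 0, 0], [0, -4, -16.8], 1], [[0, 0, 0], [0, 0, 0], 1], [[0, 0, 0], [0, 0, 0], 1]]}}

```text
clock: 6.22
eef_pos: [459.9, 30.6, 161.2]
tool_rot: [0.686, 1.57, -0.276]
force: [-0.3, 0.7, -1.2]
width: 37.6
```

```bash
python3 - <<'E'
from h import *
to(458.2,31.5,155)
E
```

```text
t 6.22 tcp [459.9  30.6 161.2] w 37.6 F [-0.3  0.7 -1.2]
[[0.001, 0.82, 0.573], [-0.0, 0.573, -0.82], [-1.0, 0.001, 0.001]]
tool shift to (458.2, 31.5, 155) [ 6.2 -0.9 -1.7]
```

{"method": "jog_arm", "body": {"series": [[[0, 0, 0], [25, 0, 0], 1], [[0, 0, 0], [25, 0, 0], 1], [[0, 0, 0], [20, 0, 0], 1], [[0, 0, 0], [11, 0, 0], 1], [[0, 0, 0], [6, 0, 0], 1], [[0, 0, 0], [3, 0, 0], 1], [[0, 0, 0], [0, 0, 0], 1], [[0, 0, 0], [0, 0, 0], 1]]}}

```text
clock: 7.22
eef_pos: [458.9, 31.6, 71.7]
tool_rot: [1.062, 1.57, 0.102]
force: [0.5, -0.2, -0.2]
width: 37.8
```

{"method": "jog_arm", "body": {"series": [[[0, 0, 0], [1, 0, 0], 1], [[0, 0, 0], [0, 0, 0], 0.5], [[0, 0, 0], [0, 0, 0], -0.2], [[0, 0, 0], [0, 0, 0], -0.4], [[0, 0, 0], [0, 0, 0], -0.4], [[0, 0, 0], [0, 0, 0], -0.4]]}}

```text
clock: 7.98
eef_pos: [458.6, 31.6, 70.3]
tool_rot: [1.611, 1.571, 0.651]
force: [0.2, 0.3, -0.6]
width: 60.0
```

{"method": "jog_arm", "body": {"series": [[[0, 0, 0], [-15, 0, 0], -0.4], [[0, 0, 0], [-30, 0, 0], -1], [[0, 0, 0], [-40, 0, 0], -1], [[8.75, 0, 0], [-10, 0, 0], -1], [[8.75, 0, 0], [0, 0, 0], -1], [[8.75, 0, 0], [0, 0, 0], -1], [[8.75, 0, 0], [0, 0, 0], -1], [[0, 0, 0], [0, 0, 0], -1]]}}

```text
clock: 8.98
eef_pos: [458.5, 31.6, 165.4]
tool_rot: [0.031, 1.57, -1.538]
force: [-0.7, 0.5, -0.2]
width: 85.6
```

```bash
python3 - <<'E'
from h import *
to(630.5,-58.8,150)
d=get_image("wrist"); save(d,"w4.png")
E
```

```text
t 8.97 tcp [458.5  31.6 165.4] w 85.6 F [-0.7  0.5 -0.2]
[[0.0, 1.0, 0.002], [-0.0, 0.002, -1.0], [-1.0, 0.0, 0.0]]
tool shift to (630.5, -58.8, 150) [ 15.4 171.9  90.8]
```

View pics/w4.png

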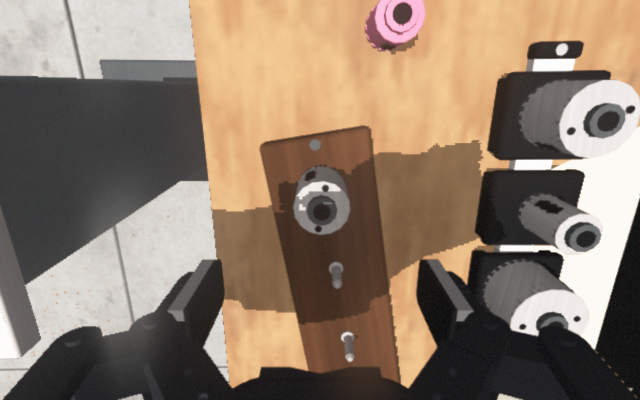

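Saw_40 stands upright on the left peg, boss at about (322,208). Next is saw_58.

{"method": "jog_arm", "body": {"series": [[[0, 0, 0], [0, 22, 12], -1], [[0, 0, 0], [0, 45, 24], -1], [[0, 0, 0], [0, 45, 24], -1], [[0, 0, 0], [0, 40, 21], -1], [[0, 0, 0], [0, 20, 10], -1], [[0, 0, 0], [20, 0, 0], -1], [[0, 0, 0], [20, 0, 0], -1], [[0, 0, 0], [0, 0, 0], -1]]}}

```text
clock: 10.02
eef_pos: [629.1, -59.5, 123.6]
tool_rot: [-1.679, 1.567, 3.036]
force: [-0.1, -0.2, 0.7]
width: 85.4
```

```bash
python3 - <<'E'
from h import *
to(630.5,-58.8,66)
E
```

```text
t 10.03 tcp [629.1 -59.5 123.6] w 85.4 F [-0.1 -0.2  0.7]
[[-0.004, 1.0, 0.002], [0.0, 0.002, -1.0], [-1.0, -0.004, -0.0]]
tool shift to (630.5, -58.8, 66) [57.6  1.6 -0.6]
```

{"method": "jog_arm", "body": {"series": [[[0, 0, 0], [25, 0, 0], -1], [[0, 0, 0], [20, 0, 0], -1], [[0, 0, 0], [10, 0, 0], -1], [[0, 0, 0], [4, 0, 0], -1], [[0, 0, 0], [0, 0, 0], -1], [[0, 0, 0], [0, 0, 0], -1]]}}

```text
clock: 10.78
eef_pos: [631.1, -59.4, 67.0]
tool_rot: [1.505, 1.57, -0.065]
force: [-0.1, 0.7, 0.3]
width: 85.2
```

{"method": "jog_arm", "body": {"series": [[[0, 0, 0], [0, 0, 0], 1], [[0, 0, 0], [0, 0, 0], 1], [[0, 0, 0], [0, 0, 0], 1], [[0, 0, 0], [0, 0, 0], 1], [[0, 0, 0], [0, 0, 0], 1], [[0, 0, 0], [0, 0, 0], 1]]}}

```text
clock: 11.52
eef_pos: [631.2, -59.4, 67.4]
tool_rot: [1.475, 1.569, -0.095]
force: [-0.9, 0.0, 5.1]
width: 55.7
```

{"method": "jog_arm", "body": {"series": [[[0, 0, 0], [-6, 0, 0], 1], [[0, 0, 0], [-12, 0, 0], 1], [[0, 0, 0], [-20, 0, 0], 1], [[0, 0, 0], [-25, 0, 0], 1], [[0, 0, 0], [-25, 0, 0], 1], [[0, 0, 0], [0, 0, 0], 1], [[0, 0, 0], [0, 0, 0], 1]]}}

```text
clock: 12.4
eef_pos: [630.1, -59.4, 154.2]
tool_rot: [-1.455, 1.57, -3.025]
force: [0.2, -0.5, -1.2]
width: 56.2
```

```bash
python3 - <<'E'
from h import *
to(470.7,-42,155)
d=get_image("wrist"); save(d,"w5.png"); P=cloud(d); s=read_state()["eef_pos"]
m=(np.abs(P[...,0]-s[0])<35)&(np.abs(P[...,1]-s[1])<35)&(P[...,2]>125)&(P[...,2]<185)
m=m&(np.abs(P[...,0]-s[0])<27); v,u=np.nonzero(m); print(len(u)); g=P[m]; h,e=np.histogram(g[:,2],bins=range(125,186,3)); print(list(zip(e,h)))
E
```

```text
t 12.4 tcp [630.1 -59.4 154.2] w 56.2 F [ 0.2 -0.5 -1.2]
[[-0.001, 1.0, 0.0], [-0.0, 0.0, -1.0], [-1.0, -0.001, 0.0]]
tool shift to (470.7, -42, 155) [  -0.7 -159.4  -17.5]
16222
[(np.int64(125), np.int64(203)), (np.int64(128), np.int64(217)), (np.int64(131), np.int64(231)), (np.int64(134), np.int64(240)), (np.int64(137), np.int64(266)), (np.int64(140), np.int64(284)), (np.int64(143), np.int64(313)), (np.int64(146), np.int64(321)), (np.int64(149), np.int64(339)), (np.int64(152), np.int64(2208)), (np.int64(155), np.int64(9510)), (np.int64(158), np.int64(405)), (np.int64(161), np.int64(1685)), (np.int64(164), np.int64(0)), (np.int64(167), np.int64(0)), (np.int64(170), np.int64(0)), (np.int64(173), np.int64(0)), (np.int64(176), np.int64(0)), (np.int64(179), np.int64(0)), (np.int64(182), np.int64(0))]
```

View pics/w5.png

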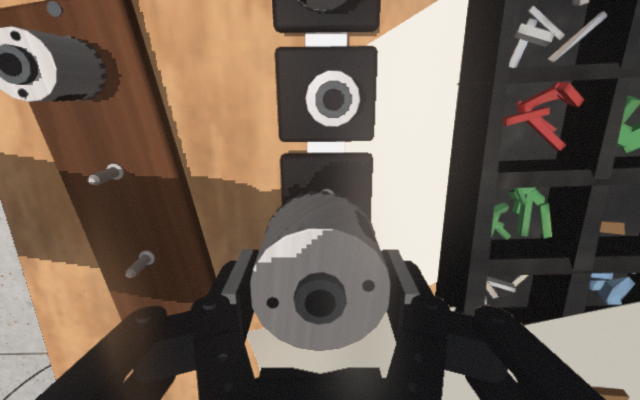

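Saw_58 is held level, boss at about (320,299) with top at z≈155. Moving it over the second peg from the left.

{"method": "jog_arm", "body": {"series": [[[0, 0, 0], [0, -20, -2], 1], [[0, 0, 0], [0, -40, -4.5], 1], [[0, 0, 0], [0, -40, -4.5], 1], [[0, 0, 0], [0, -40, -4.5], 1], [[0, 0, 0], [0, -19, -2], 1], [[0, 0, 0], [0, 0, 0], 1], [[0, 0, 0], [0, 0, 0], 1]]}}

```text
clock: 13.32
eef_pos: [472.9, -41.9, 154.1]
tool_rot: [1.759, 1.569, 0.188]
force: [0.9, 0.4, -2.1]
width: 56.1
```

```bash
python3 - <<'E'
from h import *
to(470.7,-42,155)
d=get_image("wrist"); held(d,[320,299],161)
E
```

```text
t 13.32 tcp [472.9 -41.9 154.1] w 56.1 F [ 0.9  0.4 -2.1]
[[0.001, 1.0, 0.0], [0.0, 0.0, -1.0], [-1.0, 0.001, -0.0]]
tool shift to (470.7, -42, 155) [-0.9 -2.2  0.1]
t 13.38 tcp [473.  -42.  154.1] w 56.2 F [ 0.6  0.1 -1.2]
[[0.001, 1.0, 0.0], [0.0, 0.0, -1.0], [-1.0, 0.001, -0.0]]
boss [472.7 -40.5 161. ] offset in tool [-6.9 -0.3 -1.5]
```

Lower by 90.8 (118.8 less the 4 mm height difference is already counted: 108.8 → 18).

{"method": "jog_arm", "body": {"series": [[[0, 0, 0], [25, -2, 1], 1], [[0, 0, 0], [25, 0, 0], 1], [[0, 0, 0], [20, 0, 0], 1], [[0, 0, 0], [11, 0, 0], 1], [[0, 0, 0], [6, 0, 0], 1], [[0, 0, 0], [3.5, 0, 0], 1], [[0, 0, 0], [0, 0, 0], 1], [[0, 0, 0], [0, 0, 0], 1]]}}

```text
clock: 14.38
eef_pos: [470.0, -43.0, 64.3]
tool_rot: [1.556, 1.57, -0.014]
force: [-0.6, -0.4, -1.3]
width: 56.3
```

{"method": "jog_arm", "body": {"series": [[[0, 0, 0], [0.5, 0, 0], 1], [[0, 0, 0], [0, 0, 0], 0.2], [[0, 0, 0], [0, 0, 0], -0.5], [[0, 0, 0], [0, 0, 0], -0.8], [[0, 0, 0], [0, 0, 0], -0.8], [[0, 0, 0], [0, 0, 0], -0.8]]}}

```text
clock: 15.12
eef_pos: [469.6, -42.9, 63.4]
tool_rot: [1.684, 1.571, 0.114]
force: [0.1, -0.4, -0.2]
width: 76.8
```

{"method": "jog_arm", "body": {"series": [[[0, 0, 0], [-15, 0, 0], -0.8], [[0, 0, 0], [-30, 0, 0], -0.8], [[0, 0, 0], [-40, 0, 0], -0.4], [[0, 0, 0], [-10, 0, 0], -0.4], [[0, 0, 0], [0, 0, 0], -0.4], [[0, 0, 0], [0, 0, 0], -0.4]]}}

```text
clock: 15.88
eef_pos: [468.9, -43.0, 157.6]
tool_rot: [-1.563, 1.569, -3.134]
force: [-0.2, -0.4, 0.4]
width: 59.6
```

```bash
python3 - <<'E'
from h import *
to(635.6,13,150)
d=get_image("wrist"); save(d,"w6.png")
E
```

```text
t 15.88 tcp [468.9 -43.  157.6] w 59.6 F [-0.2 -0.4  0.4]
[[-0.002, 1.0, 0.0], [-0.0, 0.0, -1.0], [-1.0, -0.002, 0.0]]
tool shift to (635.6, 13, 150) [  7.3 166.8 -55.9]
```

View pics/w6.png

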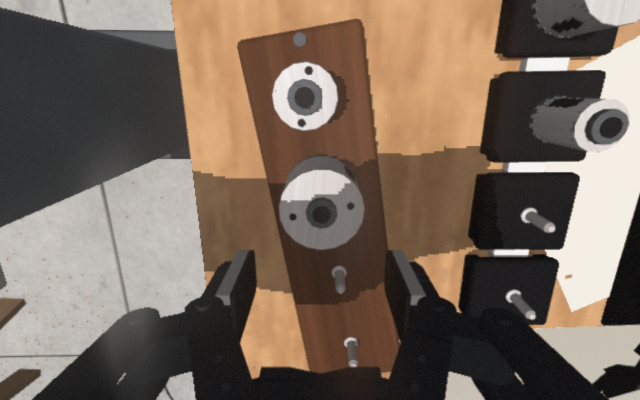

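Saws 40 and 58 both stand upright on the rack, at about (305,97) and (322,210). Next is saw_32.

{"method": "jog_arm", "body": {"series": [[[0, 0, 0], [0, 20, -7], -0.4], [[0, 0, 0], [0, 45, -15], -0.4], [[0, 0, 0], [0, 45, -15], -0.4], [[0, 0, 0], [0, 40, -13], -0.4], [[0, 0, 0], [0, 16, -6], -0.4], [[0, 0, 0], [15, 0, 0], -0.4], [[0, 0, 0], [15, 0, 0], -0.4], [[0, 0, 0], [0, 0, 0], -0.4]]}}

```text
clock: 16.92
eef_pos: [632.9, 12.3, 125.9]
tool_rot: [-1.418, 1.565, -2.989]
force: [0.9, 1.4, 1.2]
width: 59.9
```

```bash
python3 - <<'E'
from h import *
to(635.6,13,67)
E
```

```text
t 16.93 tcp [632.9  12.3 125.9] w 59.9 F [0.9 1.4 1.2]
[[-0.006, 1.0, 0.0], [-0.001, 0.0, -1.0], [-1.0, -0.006, 0.001]]
tool shift to (635.6, 13, 67) [58.8  3.  -0.7]
```

{"method": "jog_arm", "body": {"series": [[[0, 0, 0], [25, 1, -0.5], -0.4], [[0, 0, 0], [20, 0, 0], -0.4], [[0, 0, 0], [10, 0, 0], -0.4], [[0, 0, 0], [4, 0, 0], -0.4], [[0, 0, 0], [0, 0, 0], -0.4], [[0, 0, 0], [0, 0, 0], -0.4]]}}

```text
clock: 17.68
eef_pos: [637.1, 13.7, 70.0]
tool_rot: [1.649, 1.57, 0.079]
force: [-0.5, -0.2, 0.7]
width: 59.9
```

{"method": "jog_arm", "body": {"series": [[[0, 0, 0], [0, 0, 0], 1], [[0, 0, 0], [0, 0, 0], 1], [[0, 0, 0], [0, 0, 0], 1], [[0, 0, 0], [0, 0, 0], 1], [[0, 0, 0], [0, 0, 0], 1], [[0, 0, 0], [0, 0, 0], 1]]}}

```text
clock: 18.42
eef_pos: [637.0, 13.6, 70.1]
tool_rot: [1.516, 1.57, -0.055]
force: [-1.4, 0.2, 5.0]
width: 30.4
```

{"method": "jog_arm", "body": {"series": [[[0, 0, 0], [-6, 0, 0], 1], [[0, 0, 0], [-12, 0, 0], 1], [[0, 0, 0], [-20, 0, 0], 1], [[0, 0, 0], [-25, 0, 0], 1], [[0, 0, 0], [-25, 0, 0], 1], [[0, 0, 0], [0, 0, 0], 1], [[0, 0, 0], [0, 0, 0], 1]]}}

```text
clock: 19.3
eef_pos: [636.3, 13.5, 157.4]
tool_rot: [-0.829, 1.571, -2.399]
force: [0.2, -0.3, -0.6]
width: 30.3
```

```bash
python3 - <<'E'
from h import *
to(483,-115.2,155)
d=get_image("wrist"); save(d,"w7.png"); P=cloud(d); s=read_state()["eef_pos"]
m=(np.abs(P[...,0]-s[0])<9)&(np.abs(P[...,1]-s[1])<14)&(P[...,2]>158)&(P[...,2]<185)
v,u=np.nonzero(m); print(len(u),u.mean(),v.mean(),P[m].mean(0),P[m][:,2].std())
E
```

```text
t 19.3 tcp [636.3  13.5 157.4] w 30.3 F [ 0.2 -0.3 -0.6]
[[-0.0, 1.0, 0.0], [-0.0, 0.0, -1.0], [-1.0, -0.0, 0.0]]
tool shift to (483, -115.2, 155) [   2.5 -153.3  128.7]
1930 319.5559585492228 295.67927461139897 [635.89948671  14.87228481 162.02239232] 0.9995382035469424
```

View pics/w7.png

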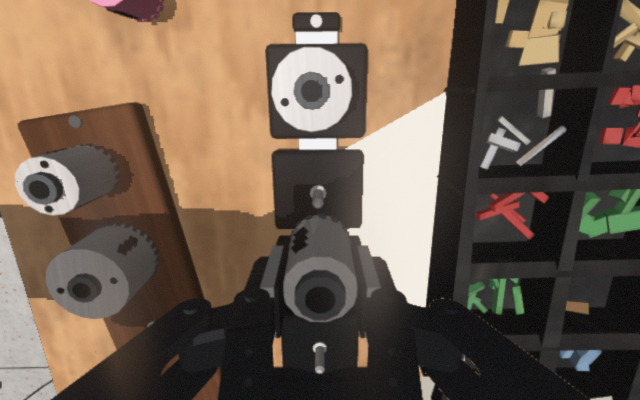

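Saw_32 is held upright at about (320,296). Moving it over the third peg from the left.

{"method": "jog_arm", "body": {"series": [[[0, 0, 0], [0, -20, 17], 1], [[0, 0, 0], [0, -40, 33], 1], [[0, 0, 0], [0, -40, 33], 1], [[0, 0, 0], [0, -36, 31], 1], [[0, 0, 0], [0, -19, 16], 1], [[0, 0, 0], [0, 0, 0], 1], [[0, 0, 0], [0, 0, 0], 1]]}}

```text
clock: 20.23
eef_pos: [482.6, -115.6, 157.1]
tool_rot: [2.317, 1.57, 0.748]
force: [-0.5, 0.3, -1.0]
width: 30.2
```

```bash
python3 - <<'E'
from h import *
to(483,-116.2,155)
E
```

```text
t 20.23 tcp [ 482.6 -115.6  157.1] w 30.2 F [-0.5  0.3 -1. ]
[[0.001, 1.0, 0.001], [0.001, 0.001, -1.0], [-1.0, 0.001, -0.001]]
tool shift to (483, -116.2, 155) [2.1 0.4 0.6]
```

{"method": "jog_arm", "body": {"series": [[[0, 0, 0], [25, 1, 0.5], 1], [[0, 0, 0], [25, 0, 0], 1], [[0, 0, 0], [20, 0, 0], 1], [[0, 0, 0], [11, 0, 0], 1], [[0, 0, 0], [6, 0, 0], 1], [[0, 0, 0], [3.5, 0, 0], 1], [[0, 0, 0], [0, 0, 0], 1], [[0, 0, 0], [0, 0, 0], 1]]}}

```text
clock: 21.22
eef_pos: [482.9, -117.0, 67.3]
tool_rot: [1.384, 1.57, -0.187]
force: [0.2, -0.8, -1.1]
width: 30.1
```

{"method": "jog_arm", "body": {"series": [[[0, 0, 0], [0.5, 0, 0], 1], [[0, 0, 0], [0, 0, 0], 0.5], [[0, 0, 0], [0, 0, 0], 0], [[0, 0, 0], [0, 0, 0], -0.2], [[0, 0, 0], [0, 0, 0], -0.2], [[0, 0, 0], [0, 0, 0], -0.2]]}}

```text
clock: 21.98
eef_pos: [482.6, -116.9, 66.3]
tool_rot: [2.01, 1.571, 0.44]
force: [1.0, 0.2, -0.1]
width: 51.2
```

{"method": "jog_arm", "body": {"series": [[[0, 0, 0], [-15, 0, 0], -0.2], [[0, 0, 0], [-30, 0, 0], -0.5], [[0, 0, 0], [-40, 0, 0], -0.7], [[0, 0, 0], [-10, 0, 0], -0.7], [[0, 0, 0], [0, 0, 0], -0.7], [[0, 0, 0], [0, 0, 0], -0.7]]}}

```text
clock: 22.72
eef_pos: [481.9, -116.9, 160.6]
tool_rot: [-1.709, 1.569, 3.004]
force: [0.1, 0.3, -0.7]
width: 73.1
```

```bash
python3 - <<'E'
from h import *
to(629,90,150)
d=get_image("wrist"); save(d,"w8.png")
E
```

```text
t 22.73 tcp [ 481.9 -116.9  160.6] w 73.1 F [ 0.1  0.3 -0.7]
[[-0.002, 1.0, 0.0], [0.0, 0.0, -1.0], [-1.0, -0.002, -0.0]]
tool shift to (629, 90, 150) [  10.4  147.2 -206.8]
```

View pics/w8.png

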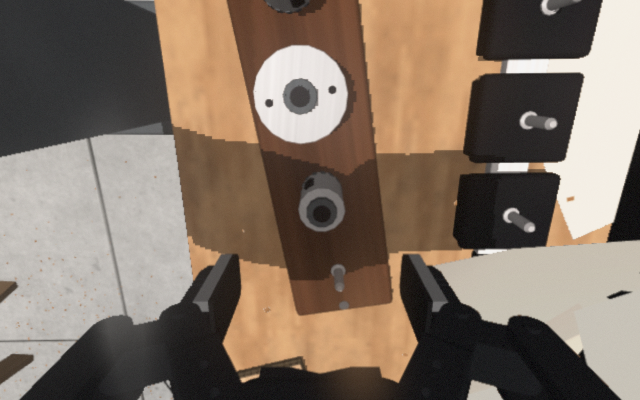

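Saw_32 stands upright on the third peg, at about (322,210). Last is saw_48.

{"method": "jog_arm", "body": {"series": [[[0, 0, 0], [0, 16, -22], -0.7], [[0, 0, 0], [0, 32, -44], -0.7], [[0, 0, 0], [0, 32, -45], -0.7], [[0, 0, 0], [0, 32, -45], -0.7], [[0, 0, 0], [0, 25, -35], -0.7], [[0, 0, 0], [14, 11, -16], -0.7], [[0, 0, 0], [18, 0, 0], -0.7], [[0, 0, 0], [0, 0, 0], -0.7]]}}

```text
clock: 23.78
eef_pos: [627.6, 87.0, 126.2]
tool_rot: [-1.137, 1.563, -2.709]
force: [-0.2, -0.0, 0.5]
width: 72.6
```

```bash
python3 - <<'E'
from h import *
to(630,90,67)
E
```

```text
t 23.77 tcp [627.6  87.  126.2] w 72.6 F [-0.2 -0.   0.5]
[[-0.007, 1.0, -0.002], [-0.003, -0.002, -1.0], [-1.0, -0.007, 0.003]]
tool shift to (630, 90, 67) [59.2  2.8 -3.2]
```

{"method": "jog_arm", "body": {"series": [[[0, 0, 0], [25, 0, -2], -0.7], [[0, 0, 0], [20, 0, 0], -0.7], [[0, 0, 0], [10, 0, 0], -0.7], [[0, 0, 0], [4, 0, 0], -0.7], [[0, 0, 0], [0, 0, 0], -0.7], [[0, 0, 0], [0, 0, 0], -0.7]]}}

```text
clock: 24.52
eef_pos: [631.0, 92.3, 71.0]
tool_rot: [1.756, 1.569, 0.185]
force: [0.6, 0.1, -0.0]
width: 72.8
```

{"method": "jog_arm", "body": {"series": [[[0, 0, 0], [0, 0, 0], 1], [[0, 0, 0], [0, 0, 0], 1], [[0, 0, 0], [0, 0, 0], 1], [[0, 0, 0], [0, 0, 0], 1], [[0, 0, 0], [0, 0, 0], 1], [[0, 0, 0], [0, 0, 0], 1]]}}

```text
clock: 25.28
eef_pos: [631.0, 92.3, 71.3]
tool_rot: [1.657, 1.57, 0.086]
force: [-1.2, -0.4, 5.6]
width: 45.7
```

{"method": "jog_arm", "body": {"series": [[[0, 0, 0], [-6, 0, 0], 1], [[0, 0, 0], [-12, 0, 0], 1], [[0, 0, 0], [-20, 0, 0], 1], [[0, 0, 0], [-25, 0, 0], 1], [[0, 0, 0], [-25, 0, 0], 1], [[0, 0, 0], [0, 0, 0], 1], [[0, 0, 0], [0, 0, 0], 1]]}}

```text
clock: 26.15
eef_pos: [630.2, 92.0, 158.3]
tool_rot: [-1.037, 1.57, -2.607]
force: [-0.3, 1.3, -0.8]
width: 46.2
```

```bash
python3 - <<'E'
from h import *
to(495,-189.1,155)
d=get_image("wrist"); save(d,"w9.png"); P=cloud(d); s=read_state()["eef_pos"]
m=(np.abs(P[...,0]-s[0])<9)&(np.abs(P[...,1]-s[1])<14)&(P[...,2]>158)&(P[...,2]<185)
v,u=np.nonzero(m); print(len(u),u.mean(),v.mean(),P[m].mean(0),P[m][:,2].std())
E
```

```text
t 26.15 tcp [630.2  92.  158.3] w 46.2 F [-0.3  1.3 -0.8]
[[-0.0, 1.0, 0.0], [-0.0, 0.0, -1.0], [-1.0, -0.0, 0.0]]
tool shift to (495, -189.1, 155) [   3.4 -135.3  281. ]
1875 319.6272 296.0912 [629.85084006  92.35457244 161.77176344] 0.9662021841194945
```

View pics/w9.png

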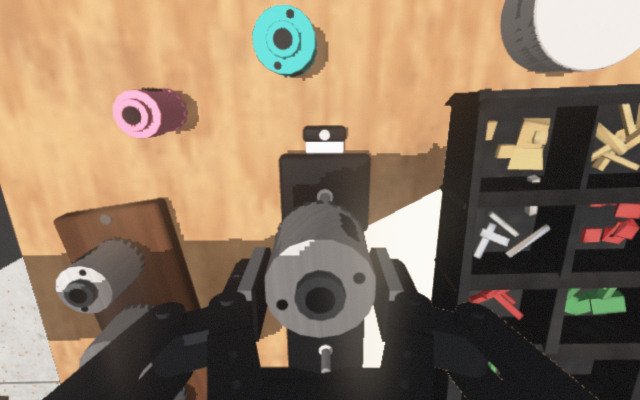

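Saw_48 is held upright at about (320,296). Moving it over the right-end peg.

{"method": "jog_arm", "body": {"series": [[[0, 0, 0], [0, -12, 25], 1], [[0, 0, 0], [0, -25, 50], 1], [[0, 0, 0], [0, -25, 52], 1], [[0, 0, 0], [0, -25, 52], 1], [[0, 0, 0], [0, -25, 52], 1], [[0, 0, 0], [0, -18, 36], 1], [[0, 0, 0], [0, -6, 14], 1], [[0, 0, 0], [0, 0, 0], 1]]}}

```text
clock: 27.2
eef_pos: [494.5, -189.1, 157.9]
tool_rot: [-2.534, 1.57, 2.177]
force: [0.1, 0.5, -1.4]
width: 45.8
```

{"method": "jog_arm", "body": {"series": [[[0, 0, 0], [0, 0, 0], 1]]}}

```text
clock: 27.32
eef_pos: [495.8, -186.7, 158.2]
tool_rot: [2.603, 1.569, 1.036]
force: [-0.4, -0.2, -0.6]
width: 46.1
```

```bash
python3 - <<'E'
from h import *
to(495,-189.3,155)
E
```

```text
t 27.32 tcp [ 495.8 -186.7  158.2] w 46.1 F [-0.4 -0.2 -0.6]
[[0.001, 1.0, 0.003], [0.001, 0.003, -1.0], [-1.0, 0.001, -0.001]]
tool shift to (495, -189.3, 155) [ 3.2 -0.8  2.6]
```

{"method": "jog_arm", "body": {"series": [[[0, 0, 0], [25, 0, 1], 1], [[0, 0, 0], [25, 0, 0], 1], [[0, 0, 0], [20, 0, 0], 1], [[0, 0, 0], [11, 0, 0], 1], [[0, 0, 0], [6, 0, 0], 1], [[0, 0, 0], [3.5, 0, 0], 1], [[0, 0, 0], [0, 0, 0], 1], [[0, 0, 0], [0, 0, 0], 1]]}}

```text
clock: 28.32
eef_pos: [495.0, -190.1, 68.3]
tool_rot: [1.286, 1.57, -0.284]
force: [-0.8, -0.2, -0.3]
width: 45.8
```

{"method": "jog_arm", "body": {"series": [[[0, 0, 0], [0.5, 0, 0], 1], [[0, 0, 0], [0, 0, 0], 0.2], [[0, 0, 0], [0, 0, 0], -0.3], [[0, 0, 0], [0, 0, 0], -0.6], [[0, 0, 0], [0, 0, 0], -0.6], [[0, 0, 0], [0, 0, 0], -0.6]]}}

```text
clock: 29.08
eef_pos: [494.7, -189.9, 67.3]
tool_rot: [2.92, 1.571, 1.35]
force: [-0.8, 0.3, -0.4]
width: 68.3
```

{"method": "jog_arm", "body": {"series": [[[0, 0, 0], [-15, 0, 0], -0.6], [[0, 0, 0], [-30, 0, 0], -0.6], [[0, 0, 0], [-45, 0, 0], -0.6], [[0, 0, 0], [-45, 0, 0], -0.6], [[0, 0, 0], [-10, 0, 50], -0.6], [[0, 0, 0], [0, 0, 60], -0.6], [[0, 0, 0], [0, 0, 60], -0.6], [[0, 0, 0], [0, 0, 50], -0.6]]}}

```text
clock: 30.08
eef_pos: [494.1, -412.6, 213.7]
tool_rot: [0.629, 1.569, -0.943]
force: [0.5, 0.2, -0.3]
width: 68.1
```

{"method": "jog_arm", "body": {"series": [[[0, 0, 0], [0, 0, 0], -0.6], [[0, 0, 0], [0, 0, 0], -0.6], [[0, 0, 0], [0, 0, 0], -0.6], [[0, 0, 0], [0, 0, 0], -0.6]]}}

```text
clock: 30.58
eef_pos: [495.3, -408.6, 212.7]
tool_rot: [2.24, 1.57, 0.672]
force: [-0.2, -1.4, -0.2]
width: 68.1
```

```bash
python3 - <<'E'
from h import *
st()
d=get_image("top"); P=cloud(d)
m=((P[...,2]>58)&(P[...,2]<80)).astype(np.uint8); m[:205]=0; m[285:]=0; m[:,:285]=0; m[:,440:]=0
n,l,s,c=cv2.connectedComponentsWithStats(m); C=np.array([476.7,-78.7]); a=np.radians(9.45); Rz=np.array([[np.cos(a),-np.sin(a)],[np.sin(a),np.cos(a)]])
for i in range(1,n):
    if s[i,4]<60: continue
    p=P[l==i]; cn=cv2.findContours((l==i).astype(np.uint8),0,1)[0][0]
    w=on_plane(d,cn.reshape(-1,2),64); (x,y),r=cv2.minEnclosingCircle(w[:,:2].astype(np.float32))
    q=p[np.abs(p[:,2]-64)<5]; A=np.c_[q[:,:2]-q[:,:2].mean(0),np.ones(len(q))]; k=np.linalg.lstsq(A,q[:,2],rcond=None)[0]
    print("D",round(2*r,1),"areaD",round(4*np.sqrt(s[i,4]/np.pi),1),"medz",np.median(p[:,2]).round(1),"rack xy",(Rz.T@(np.array([x,y])-C)).round(1),"slope",k[:2].round(3))
v=cv2.resize(d["img"][140:300,240:450,::-1],None,fx=3.6,fy=3.6,interpolation=cv2.INTER_CUBIC); cv2.imwrite("pics/end.png",v)
E
```

```text
t 30.57 tcp [ 495.3 -408.6  212.7] w 68.1 F [-0.2 -1.4 -0.2]
[[0.0, 1.0, 0.003], [0.0, 0.003, -1.0], [-1.0, 0.0, -0.0]]
D 48.0 areaD 47.6 medz 64.2 rack xy [  -2.9 -112.8] slope [-0.001 -0.001]
D 31.7 areaD 31.8 medz 65.5 rack xy [ -2.4 -38.1] slope [-0.014 -0.015]
D 57.4 areaD 57.1 medz 64.2 rack xy [-2.9 37. ] slope [-0.003 -0.   ]
D 39.6 areaD 39.7 medz 64.8 rack xy [ -0.9 111.3] slope [ 0.004 -0.004]
```

View pics/end.png

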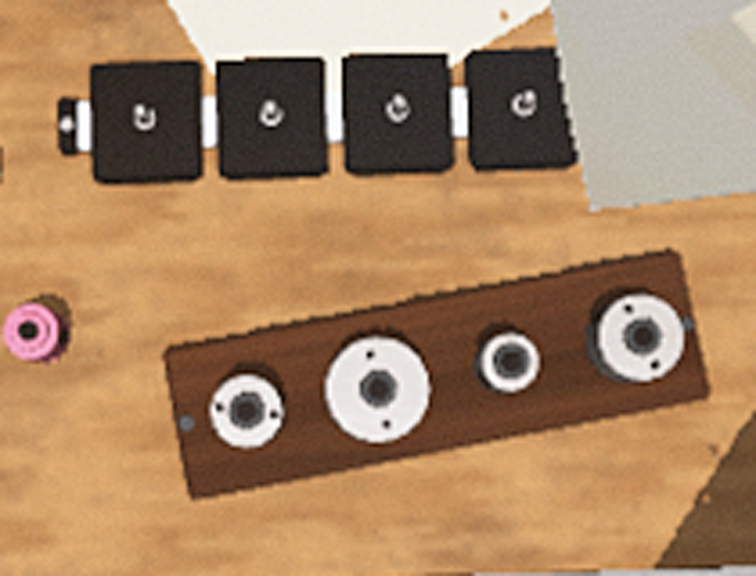

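All four saws stand level on the board (tops at z≈64, within 3 mm of their pegs), and the arm is clear. Handing in.

```bash
python3 -c "
from cell import *
print(finish_job())"
```

```text
the job is handed in; nothing more can be done
None
```

All four hole saws are on the rack in reverse order, and I handed the job in with the robot clock at about 31 s. From the left, the rail held 48, 32, 58, 40; the rack now holds 40, 58, 32, 48. No saw toppled.

- **Position:** in the last top view, each saw's axis was within about 3 mm of its peg along both rack axes.
- **Seating:** three saw tops measured z = 64.2–64.8 mm, against 64 expected when flat on the board. The 32 mm saw read 65.5 mm, a small sample that is likely depth noise.
- **Upright:** fitted top slopes were at most about 0.02 rad.
- **Clear of the work:** the gripper was open and about 220 mm to the side at 213 mm height.

No check failed. The only disagreement was about 2.5 mm in x between the top and wrist cameras on the rail saws, so I aimed between the two.

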